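# Set out the patio side table

### The job

Tidy the patio table: stand the blue-lidded tumbler on the coaster with the blue ring, the yellow-lidded one on the coaster with the yellow ring, the cactus in its terracotta saucer, and lay the sunglasses case flat and squarely on the tan leather mat along its length, each centred on its place. Keep the tumblers and the cactus upright, set everything down rather than dropping it, and leave the balm tin and the sunscreen bottle alone.

Things in the scene. Friction and masses are not known exactly. Their poses are not given: they have to be found in the camera images.
- blue_tumbler: Closed aluminium tumbler with a blue clip-on lid, an upright cylinder 62 mm in diameter and 88 mm tall (metal body to 78 mm, blue lid above; a look-only tab on the lid stands 2 mm proud of its top, another 1.5 mm proud of its side), 0.15 to 0.31 kg. Loose. Origin at the centre of its underside, z up along its axis.
- yellow_tumbler: Closed aluminium tumbler with a yellow clip-on lid, an upright cylinder 62 mm in diameter and 88 mm tall (metal body to 78 mm, yellow lid above; a look-only tab on the lid stands 2 mm proud of its top, another 1.5 mm proud of its side), 0.15 to 0.31 kg. Loose. Origin at the centre of its underside, z up along its axis.
- cactus: Small round green cactus in a white ceramic pot. The pot is an upright cylinder 60 mm in diameter and 52 mm tall; the cactus is a dome 49 mm wide at the pot's rim, rising to 78 mm above the underside (grip the pot, not the plant). 0.18 to 0.37 kg. Loose. Origin at the centre of the pot's underside, z up.
- glasses_case: Closed reddish dark-brown sunglasses case with a hinged lid (the lid stays shut; one rigid piece), 140 mm long (its x), 58 mm wide (its y), 40 mm tall, edges rounded 8 mm, brass hinges on the +y side and a brass clasp on the -y side, each standing under 3 mm proud for looks only. 0.09 to 0.18 kg. Loose, lies flat. Origin at the centre of its underside, x along its length, z up.
- blue_coaster: Round dark-wood coaster with a blue ring inlaid in its top, 88 mm in diameter, 8 mm thick, flat on the table and fixed. Origin at the centre of its underside; the tumbler stands on its top, 8 mm above the origin.
- yellow_coaster: Round dark-wood coaster with a yellow ring inlaid in its top, 88 mm in diameter, 8 mm thick, flat on the table and fixed. Origin at the centre of its underside; the tumbler stands on its top, 8 mm above the origin.
- saucer: Round terracotta plant saucer, 96 mm across at the rim and 12 mm tall, with a flat inner floor 5 mm above its underside and about 80 mm across; fixed. Origin at the centre of its underside; the pot stands on the inner floor.
- case_mat: Rectangular tan leather mat with a dark stitched line, 164 mm long (its x), 84 mm wide (its y), 4 mm thick, fixed. Origin at the centre of its underside, x along its length; the case lies on its top, 4 mm above the origin, either end first.
- balm_tin: Bystander: flat round tin of lip balm, pale green and silver, 40 mm in diameter, 16 mm tall, loose, in the middle of the work. Origin at the centre of its underside.
- sunscreen: Bystander: white sunscreen bottle with a black cap, upright, 46 mm in diameter, 105 mm tall, loose, at the far left of the work. Origin at the centre of its underside.
Mind the look-alikes: they are no part of the job. Leave any red look-alike of the blue_tumbler alone.

How it is judged:
By the outcome, as a careful person would: the job done as asked, in the order asked, and still so for the second after the job is handed in, with the robot touching nothing.
It also fails if it takes over 106 s, if anything falls off the work surface, if the arm or the gripper's body presses on something with over 40 N, if the wrist force passes 120 N, or if a joint passes its speed limit or range.

### The arm

A 7-joint arm with a two-finger parallel gripper is mounted at the origin on the work surface. World frame = base frame: x ahead of the robot, y to its left, z up, the work surface at z = 0. Lengths are in mm, angles in rad, forces in N, time in s.
With the tool pointing down it reaches from about 400 to 900 mm from the base axis. Payload 5.5 kg.
Tool frame: the origin (TCP) lies midway between the tips of the shut fingers; the grasp point (between the pads) lies 19 mm behind it; z points along the fingers, y is the line along which they close (so a half turn about z gives the same grasp; the last joint's range is limited). The gripper opens to 92 mm and grips with 3 to 60 N. Pads are 19 mm wide; open, the fingers measure 130 mm over their backs; the gripper's body (75 mm by 190 mm) begins 47 mm behind the grasp point.
Start: joints at [-1.053, 0.501, -0.427, 1.55, 0.221, 1.138, -0.21], TCP at [163.795, 629.024, 226.729] pointing down, gripper open.
Joint ranges: [-2.88, 2.88], [-0.31, 2.03], [-1.54, 1.56], [0.2, 2.42], [-1.41, 4.55], [0.19, 2.02], [-2.57, 2.57]. Speed limits (rad/s): [2.57, 2.57, 3.14, 3.14, 3.14, 3.14, 3.14].

### API

Orientations are given as a rotation vector (axis times angle).
In Python, from rig import sensors, get_image, get_calibration, bot gives the robot as it stands. The module is installed in compiled form; this text tells all that it offers.
- The arm moves only by the tool jog_arm, never from a script. Its arguments are lists of equal length, an entry for each row: "rotation": the turn, a rotation vector about the tool's x, y, z each as a share of 90 degrees, from -1 to 1, a list of three; "xyz": the shift along the tool's x, y, z each as a share of 1 m, from -1 to 1, a list of three; "claw": the opening, from 0 (shut) to 1 (fully open). A call has 1 to 10 rows; each row shifts and turns the commanded pose from where the row before left it, along the tool's axes as they then stand; what a row does not reach is not made up. A row lasts 1/8 s, in which the tool goes at most 62.5 mm and 10.7 degrees, less where a joint would pass 70% of its speed; a pose out of reach is approached as far as the arm can. A call with a number of a shift or a turn outside -1 to 1 is refused whole. A call with a gripper value outside its range is refused whole. The fingers move at their own pace and stop on an object; "squeeze" is the grip in N (left out, the last holds). Time passes only in rows, so rows that do not move let the fingers close. It gives the time, the measured TCP pose, the force, the opening and the grip force at its end, in the units of the state.
- sensors.sense(): the state, without advancing time (a new reading comes with each control period).
- get_image(name): name is "scene" or "top" or "wrist"; returns (picture, depth): 400x640x3 uint8, red, green, blue; 400x640 float32, mm along the optical axis (not along the pixel's ray), 0 where there is no reading.
- get_calibration(name): a dict with "fovy" (degrees; the focal length in pixels is half the picture's height over the tangent of half this angle, whatever the lens; pixels are square), "cx", "cy" (the principal point, pixels), "D" ([k1, k2, p1, p2, k3] as OpenCV has them; the pictures are not rectified), "R" (3x3) and "t" (3): a world point X has camera coordinates R X + t. Camera axes: x right, y down, z forward; pixel columns grow to the right and rows downward; lengths in mm; the calibration is good to about 2 mm. A picture is of the moment at which its call begins: read the wrist's pose just before it. get_calibration takes no time and is no camera call; for the wrist camera it gives the pose at the moment of the call.
- bot.sign_off(): hands the job in; it is judged then, once.
The state is a dict: "t": time; "joint_pos": joint angles; "joint_vel": joint speeds; "effort": joint torques, N m; "ee_pos": TCP position; "orientation": TCP orientation; "ft_force": force on the tool from outside, world axes, zero at the start; "ft_torque": the same for the moment, N m; "width": finger opening in mm; "gripper_force": force on a finger pad.
Only numpy, scipy, OpenCV 4.12 (cv2) and the standard library are available. Lean on these libraries where they do the work, as an engineer would, in place of code of your own. Each camera call takes 0.05 s, during which the arm holds its last target. There are 200 camera calls.

## Working session

There is one attempt and no reset: what is moved stays moved. The work goes in short steps, Python scripts to look and compute and a tool call to move; the robot and the scene stay as the last step left them, time stands still between calls to the robot, and variables do not carry over. Pictures are saved under pics/ and viewed, at most 14 in all, crops included, and the job is handed in when it is done.

Besides the shell and the picture viewer there is one more tool, called after "Emit:" as name(argument=value, ...), one argument or row to a line, values as JSON. jog_arm: Moves the arm, as the interface text tells. Shift numbers are shares of 1 m and turn numbers shares of 90 degrees, none past 1 either way. Its arguments: {"type":"object","properties":{"rotation":{"type":"array","items":{"type":"array","items":{"type":"number","minimum":-1,"maximum":1}}},"xyz":{"type":"array","items":{"type":"array","items":{"type":"number","minimum":-1,"maximum":1}}},"claw":{"type":"array","items":{"type":"number"}},"squeeze":{"type":"number"}},"required":["rotation","xyz","claw"]}

```bash
mkdir -p pics; python3 - <<'E'
from rig import sensors,get_image,get_calibration
import cv2,numpy as np
s=sensors.sense();print({k:np.round(v,3).tolist() for k,v in s.items()})
for n in("scene","top","wrist"):
    c=get_calibration(n);p,d=get_image(n)
    np.savez(f"pics/{n}0.npz",p=p,d=d,**{k:np.array(v) for k,v in c.items()})
    cv2.imwrite(f"pics/{n}0.png",p[:,:,::-1]);print(n,{k:np.round(v,3).tolist() for k,v in c.items()})
E
```

```text
{'t': 0.0, 'joint_pos': [-1.053, 0.502, -0.427, 1.551, 0.221, 1.138, -0.21], 'joint_vel': [-0.001, -0.001, -0.0, 0.001, 0.001, 0.002, -0.001], 'effort': [0.0, -56.66, -5.816, -27.912, -0.069, 0.031, 0.0], 'ee_pos': [163.716, 628.327, 225.688], 'orientation': [-0.399, -3.116, 0.003], 'ft_force': [1.695, 0.483, -0.257], 'ft_torque': [-0.001, -0.009, -0.019], 'gripper_force': 0.0, 'width': 91.857}
scene {'fovy': 51.769, 'cx': 322.127, 'cy': 192.175, 'D': [-0.097, 0.0, 0.0, 0.0, 0.0], 'R': [[0.587, 0.809, -0.011], [0.643, -0.475, -0.6], [-0.491, 0.345, -0.8]], 't': [-271.582, -336.937, 1310.969]}
top {'fovy': 49.962, 'cx': 322.306, 'cy': 199.609, 'D': [0.012, 0.0, 0.0, 0.0, 0.0], 'R': [[-0.024, -1.0, 0.0], [-0.991, 0.023, -0.129], [0.129, -0.003, -0.992]], 't': [-13.994, 544.699, 933.311]}
wrist {'fovy': 60.83, 'cx': 315.464, 'cy': 201.765, 'D': [0.006, 0.0, 0.0, 0.0, 0.0], 'R': [[0.252, 0.968, -0.003], [0.933, -0.242, 0.265], [0.256, -0.07, -0.964]], 't': [-647.813, -33.832, 392.257]}
```

View pics/scene0.png

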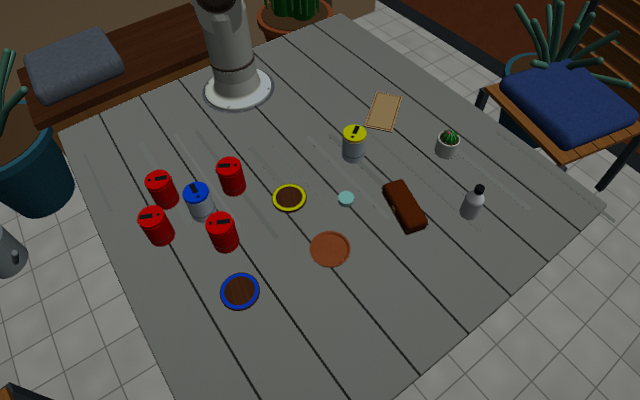

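View pics/top0.png

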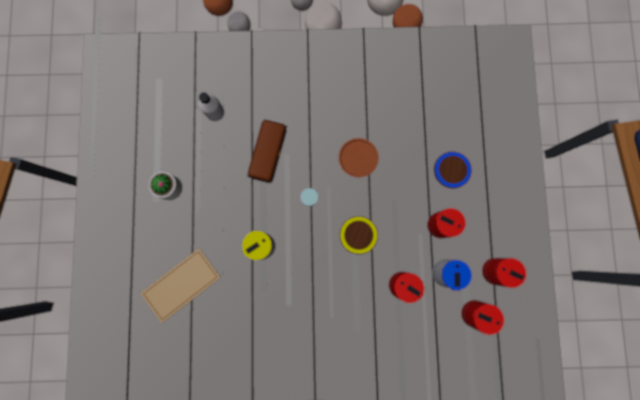

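The scene view shows the red tumblers at (162,188), (155,225), (230,175) and (222,231), with the blue one between them at (198,200). It also shows the yellow tumbler (354,142), cactus (448,143), case (405,205), mat (384,111), saucer (330,249), the yellow (289,197) and blue (240,291) coasters, the tin (346,198) and the sunscreen (473,203). The top view shows the same layout: blue lid (456,275), yellow lid (257,245), cactus (162,185), case (267,150), mat (181,285), saucer (359,157), coasters at (453,169) and (359,235), and the arm out of frame.

```bash
cat > h.py <<'E'
import cv2,numpy as np
from rig import sensors,get_image,get_calibration
def K(c):
    f=200/np.tan(np.radians(float(c["fovy"]))/2);return np.array([[f,0,float(c["cx"])],[0,f,float(c["cy"])],[0,0,1]])
def ray(c,uv,z):
    n=cv2.undistortPoints(np.float64(uv).reshape(-1,1,2),K(c),np.float64(c["D"])).reshape(-1,2)
    R=np.array(c["R"]);C=-R.T@np.array(c["t"]);d=np.c_[n,np.ones(len(n))]@R
    return C+d*((z-C[2])/d[:,2])[:,None]
def proj(c,X):
    return cv2.projectPoints(np.float64(X).reshape(-1,1,3),cv2.Rodrigues(np.array(c["R"]))[0],np.float64(c["t"]),K(c),np.float64(c["D"]))[0].reshape(-1,2)
HSV=dict(blue=((105,120,50),(128,255,255)),yellow=((24,120,60),(36,255,255)),green=((38,80,20),(80,255,255)),
 terra=((4,110,90),(14,210,220)),brown=((2,120,25),(14,255,88)),tan=((10,50,110),(24,150,255)),red=((0,200,90),(3,255,255)))
def cons(p,col,amin=60):
    h=cv2.cvtColor(p,cv2.COLOR_RGB2HSV);m=cv2.inRange(h,*HSV[col])
    cs=cv2.findContours(m,cv2.RETR_EXTERNAL,cv2.CHAIN_APPROX_NONE)[0]
    return [c for c in cs if cv2.contourArea(c)>amin]
def circ(c,con,z):
    P=ray(c,con.reshape(-1,2),z)[:,:2].astype(np.float32)
    (x,y),a,_=cv2.fitEllipse(P);return np.round([x,y,*a],1)
def rect(c,con,z):
    P=ray(c,con.reshape(-1,2),z)[:,:2].astype(np.float32);return np.round(np.hstack([*cv2.minAreaRect(P)[:2],cv2.minAreaRect(P)[2]]),1)
def snap(n,tag):
    c=get_calibration(n);p,d=get_image(n);np.savez(f"pics/{n}{tag}.npz",p=p,d=d,**{k:np.array(v) for k,v in c.items()})
    cv2.imwrite(f"pics/{n}{tag}.png",p[:,:,::-1]);return c,p,d
def load(n,tag):
    q=np.load(f"pics/{n}{tag}.npz");return q,q["p"],q["d"]
E
python3 - <<'E'
from h import *
for n in("top","scene"):
    c,p,d=load(n,0);print(n)
    for col in HSV:
        for k in cons(p,col,50):
            M=k.reshape(-1,2).mean(0).round();
            if col in("brown","tan"): z=[40,4][col=="tan"];print(col,M,cv2.contourArea(k),rect(c,k,z))
            else:
              zs={"blue":(8,88),"yellow":(8,88),"green":(52,65),"terra":(12,),"red":(88,)}[col]
              print(col,M,cv2.contourArea(k),*[circ(c,k,z) for z in zs], "d",d[int(M[1]),int(M[0])].round())
    print(p[[157,150],[359,267]] if n=="top" else "")
E
```

```text
top
blue [456. 274.] 668.0 [ 369.7 -325.8   65.3   65.9] [ 373.7 -301.4   60.    60.5] d 894.0
blue [453. 169.] 965.5 [ 612.1 -333.1   82.3   83.1] [ 596.5 -308.    75.7   76.4] d 1008.0
yellow [257. 245.] 653.5 [446.4 125.7  64.7  67.1] [444.3 113.6  59.5  61.7] d 901.0
yellow [358. 235.] 1045.5 [ 464.6 -107.5   83.6   83.8] [ 460.9 -100.7   76.9   77. ] d 986.0
green [161. 184.] 257.5 [586.  331.5  40.3  40.9] [583.7 326.6  39.7  40.4] d 932.0
terra [  3. 178.] 221.0 [631.3 707.5  21.9 109.4] d 1346.0
terra [358. 157.] 1115.0 [ 645.4 -113.1   89.1   89.3] d 1016.0
terra [632. 166.] 1110.0 [ 645.8 -745.8   45.9  265.5] d 1352.0
terra [265. 149.] 981.5 [670.5 105.3  48.6 163.2] d 977.0
terra [406.  16.] 477.5 [ 994.4 -243.4   55.6   70.9] d 1784.0
terra [214.   3.] 132.0 [1037.3  228.9   22.6   56. ] d 1806.0
brown [358. 235.] 477.5 [ 463.7 -104.2   53.4   55.5   88.2]
brown [  6. 186.] 73.5 [591.1 679.7   7.1 105.5  76.6]
brown [453. 169.] 444.0 [ 605.4 -324.1   54.5   53.    88.6]
brown [626. 178.] 130.5 [ 577.6 -710.9  246.6    6.6    7.7]
brown [272. 156.] 228.5 [653.9  85.7  48.
[... 1897 characters left out ...]
 108.0 [ 540.2 1156.1   56.5  138.8   12.3]
brown [269.  31.] 144.5 [-183.9  208.9  157.7   75.8   12. ]
brown [616.  29.] 704.0 [ 577.8 1305.3  155.3  326.7   76.4]
brown [112.  77.] 7473.5 [-330.4 -258.   678.8  435.9   89.8]
brown [626.  11.] 548.5 [ 493.2 1482.   164.8  272.6   25. ]
brown [569.  19.] 470.0 [ 403.6 1188.7   97.8  483.6   16.3]
brown [494.  19.] 4852.5 [298.9 897.8 631.7 421.5  57.3]
tan [384. 110.] 950.5 [364.4 299.4  84.1 165.1  36.7]
red [220. 224.] 481.5 [ 490.3 -297.7   56.7   63.4] d 896.0
red [152. 219.] 434.0 [ 383.1 -415.9   57.6   64.5] d 907.0
red [158. 181.] 370.5 [ 290.8 -362.5   56.7   67. ] d 972.0
red [229. 166.] 347.0 [ 356.1 -202.9   56.2   63.4] d 998.0
```

```bash
cat > plan.py <<'E'
# python3 plan.py "x,y,z,yawdeg[,step_mm]" ...   yaw = direction of tool y; from the pose measured now (or the start argument s:x,y,z,yaw)
import sys,numpy as np
from rig import sensors
from scipy.spatial.transform import Rotation as Rt
s=sensors.sense();R=Rt.from_rotvec(s["orientation"]).as_matrix();p=np.array(s["ee_pos"])
ya=np.degrees(np.arctan2(R[1,1],R[0,1]))
print("now",p.round(1),"yaw",ya.round(2),"tiltZ",R[:,2].round(4),"w",round(s["width"],1),"t",round(s["t"],2))
a=sys.argv[1:]
if a and a[0][0]=="s": q=np.array(a.pop(0)[2:].split(","),float);p,ya=q[:3],q[3]
rot=[];xyz=[]
for w in a:
    w=[float(v) for v in w.split(",")];st=w[4] if len(w)>4 else 50
    T=np.array(w[:3]);dy=(w[3]-ya+180)%360-180
    n=int(max(1,np.ceil(np.linalg.norm(T-p)/st),np.ceil(abs(dy)/9)))
    p0,y0=p.copy(),ya
    for i in range(1,n+1):
        r=np.radians(ya);X=np.array([-np.sin(r),np.cos(r),0]);X=-X if False else X
        Y=np.array([np.cos(r),np.sin(r),0]);Z=np.array([0,0,-1.]);X=np.cross(Y,Z)
        B=np.c_[X,Y,Z];d=np.round(B.T@(p0+(T-p0)*i/n-p)/1000,3);tz=round(-(y0+dy*i/n-ya)/90,3)
        xyz.append((d+0).tolist());rot.append([0,0,tz+0]);p=p+B@d*1000;ya=ya-tz*90
    print("->",p.round(1),round(ya,1),"rows",len(xyz))
for i in range(0,len(xyz),10): print("xyz",xyz[i:i+10],"\nrot",rot[i:i+10])
E
python3 plan.py "540,330,226,35,58" "570,-60,226,-12,58" "376,-303,226,-35,58"
```

```text
now [163.7 628.5 225.9] yaw 75.4 tiltZ [-5.0e-04 -1.4e-03 -1.0e+00] w 91.9 t 0.15
-> [540.  330.2 225.9] 35.0 rows 9
-> [570.  -59.6 225.9] -12.0 rows 16
-> [ 376.1 -303.3  225.9] -35.0 rows 22
xyz [[-0.049, -0.022, 0.0], [-0.05, -0.017, 0.0], [-0.052, -0.014, 0.0], [-0.052, -0.009, 0.0], [-0.053, -0.006, 0.0], [-0.054, -0.001, 0.0], [-0.053, 0.003, 0.0], [-0.053, 0.007, 0.0], [-0.052, 0.011, 0.0], [-0.048, -0.028, 0.0]] 
rot [[0, 0, np.float64(0.05)], [0, 0, np.float64(0.05)], [0, 0, np.float64(0.05)], [0, 0, np.float64(0.05)], [0, 0, np.float64(0.049)], [0, 0, np.float64(0.05)], [0, 0, np.float64(0.05)], [0, 0, np.float64(0.05)], [0, 0, np.float64(0.05)], [0, 0, np.float64(0.075)]]
xyz [[-0.051, -0.023, 0.0], [-0.054, -0.017, 0.0], [-0.055, -0.01, 0.0], [-0.055, -0.003, 0.0], [-0.056, 0.003, 0.0], [-0.055, 0.009, 0.0], [-0.046, -0.023, 0.0], [-0.048, -0.02, 0.0], [-0.049, -0.017, 0.0], [-0.05, -0.013, 0.0]] 
rot [[0, 0, np.float64(0.074)], [0, 0, np.float64(0.075)], [0, 0, np.float64(0.074)], [0, 0, np.float64(0.075)], [0, 0, np.float64(0.075)], [0, 0, np.float64(0.074)], [0, 0, np.float64(0.043)], [0, 0, np.float64(0.042)], [0, 0, np.float64(0.043)], [0, 0, np.float64(0.042)]]
xyz [[-0.051, -0.011, 0.0], [-0.052, -0.006, 0.0]] 
rot [[0, 0, np.float64(0.043)], [0, 0, np.float64(0.043)]]
```

Emit:
jog_arm(
  xyz=[
    [-0.049,-0.022,0],
    [-0.05,-0.017,0],
    [-0.052,-0.014,0],
    [-0.052,-0.009,0],
    [-0.053,-0.006,0],
    [-0.054,-0.001,0],
    [-0.053,0.003,0],
    [-0.053,0.007,0],
    [-0.052,0.011,0],
    [-0.048,-0.028,0],
  ],
  rotation=[
    [0,0,0.05],
    [0,0,0.05],
    [0,0,0.05],
    [0,0,0.05],
    [0,0,0.049],
    [0,0,0.05],
    [0,0,0.05],
    [0,0,0.05],
    [0,0,0.05],
    [0,0,0.075],
  ],
  claw=[1,1,1,1,1,1,1,1,1,1],
)

```text
t: 1.4
ee_pos: [547.0, 274.4, 225.9]
orientation: [1.617, 2.693, 0.001]
ft_force: [0.2, -0.2, -0.6]
width: 92.0
gripper_force: 0.0
```

Emit:
jog_arm(
  xyz=[
    [-0.051,-0.023,0],
    [-0.054,-0.017,0],
    [-0.055,-0.01,0],
    [-0.055,-0.003,0],
    [-0.056,0.003,0],
    [-0.055,0.009,0],
    [-0.046,-0.023,0],
    [-0.048,-0.02,0],
    [-0.049,-0.017,0],
    [-0.05,-0.013,0],
  ],
  rotation=[
    [0,0,0.074],
    [0,0,0.075],
    [0,0,0.074],
    [0,0,0.075],
    [0,0,0.075],
    [0,0,0.074],
    [0,0,0.043],
    [0,0,0.042],
    [0,0,0.043],
    [0,0,0.042],
  ],
  claw=[1,1,1,1,1,1,1,1,1,1],
)

```text
t: 2.65
ee_pos: [440.0, -222.2, 226.6]
orientation: [-2.684, -1.632, -0.0]
ft_force: [-0.3, -0.4, 0.5]
width: 92.0
gripper_force: 0.0
```

Emit:
jog_arm(
  xyz=[
    [-0.051,-0.011,0],
    [-0.052,-0.006,0],
    [0,0,0],
    [0,0,0],
  ],
  rotation=[
    [0,0,0.043],
    [0,0,0.043],
    [0,0,0],
    [0,0,0],
  ],
  claw=[1,1,1,1],
)

```text
t: 3.15
ee_pos: [376.4, -302.2, 226.6]
orientation: [-2.786, -1.45, -0.001]
ft_force: [2.2, 1.3, -0.8]
width: 91.9
gripper_force: 0.0
```

Tracks well. Now I'll measure the blue tumbler from the wrist, with the top and scene views as a cross-check.

```bash
python3 - <<'E'
from h import *
c,p,d=snap("wrist",1)
for col in("blue","red","yellow"):
    for k in cons(p,col,300):
        M=k.reshape(-1,2).mean(0).round();print(col,M,cv2.contourArea(k),circ(c,k,88),"d",d[int(M[1]),int(M[0])].round(1))
R=np.array(c["R"]);print("C",(-R.T@np.array(c["t"])).round(1),R[2].round(3))
E
python3 plan.py
```

```text
blue [314. 191.] 3442.5 [ 374.  -303.4   60.2   60.7] d 304.2
blue [521.  67.] 5511.5 [ 571.6 -315.5   65.8   65.9] d 353.5
C [ 417.9 -244.1  385.8] [-0.155 -0.219 -0.963]
now [ 376.9 -301.6  226.5] yaw -34.92 tiltZ [ 1.e-04  7.e-04 -1.e+00] w 91.7 t 3.2
```

View pics/wrist1.png

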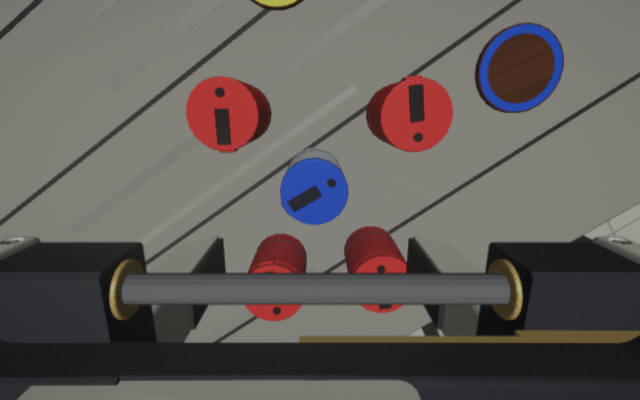

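The wrist view shows the blue lid at (314,191), central between the four reds at (228,113), (410,113), (277,277) and (377,270). The finger line (image horizontal) runs through the gaps. The lid's position is about (374.5,-303), which agrees with the other two views.

Emit:
jog_arm(
  xyz=[
    [-0.002,-0.001,0.04],
    [0,0,0.05],
    [0,0,0.05],
    [0,0,0.03],
    [0,0,0.014],
    [0,0,0],
    [0,0,0],
  ],
  rotation=[
    [0,0,0],
    [0,0,0],
    [0,0,0],
    [0,0,0],
    [0,0,0],
    [0,0,0],
    [0,0,0],
  ],
  claw=[1,1,1,1,1,1,1],
)

```text
t: 4.08
ee_pos: [375.3, -304.2, 43.8]
orientation: [2.785, 1.45, 0.002]
ft_force: [-0.6, -0.5, 0.6]
width: 91.8
gripper_force: 0.0
```

Emit:
jog_arm(
  xyz=[
    [0,0,0],
    [0,0,0],
    [0,0,0],
    [0,0,0],
    [0,0,0],
    [0,0,0],
  ],
  rotation=[
    [0,0,0],
    [0,0,0],
    [0,0,0],
    [0,0,0],
    [0,0,0],
    [0,0,0],
  ],
  claw=[0.8,0.7,0.6,0.5,0.4,0.4],
  squeeze=20,
)

```text
t: 4.82
ee_pos: [374.2, -303.8, 43.0]
orientation: [-2.787, -1.45, -0.0]
ft_force: [-0.3, 1.2, 5.1]
width: 61.7
gripper_force: 20.0
```

Emit:
jog_arm(
  xyz=[
    [0,0,-0.02],
    [0,0,-0.03],
    [0,0,-0.035],
    [0,0,-0.035],
    [0,0,0],
    [0,0,0],
  ],
  rotation=[
    [0,0,0],
    [0,0,0],
    [0,0,0],
    [0,0,0],
    [0,0,0],
    [0,0,0],
  ],
  claw=[0.4,0.4,0.4,0.4,0.4,0.4],
)

```text
t: 5.58
ee_pos: [373.6, -303.2, 161.7]
orientation: [-2.786, -1.45, 0.001]
ft_force: [-0.3, 0.0, -3.3]
width: 61.9
gripper_force: 20.0
```

```bash
python3 - <<'E'
from h import *
c,p,d=load("wrist",1)
print("w1",[circ(c,k,8) for k in cons(p,"blue",4000)])
c,p,d=snap("wrist",2)
for col in("blue","yellow"):
    for k in cons(p,col,300):
        M=k.reshape(-1,2).mean(0).round();print(col,M,cv2.contourArea(k),circ(c,k,8))
E
python3 plan.py "614,-333,164,-35,45"
```

```text
w1 [array([ 612.9, -334.7,   83.5,   83.5])]
blue [347. 322.] 2327.5 [ 320.8 -444.9   40.   112. ]
blue [256. 315.] 743.5 [ 242.  -383.3   39.4   50.9]
blue [315. 254.] 5861.0 [ 335.  -357.8   58.7  161.7]
blue [569.  55.] 8358.5 [ 613.1 -334.8   83.6   83.8]
now [ 373.2 -303.   161.3] yaw -35.02 tiltZ [-0.0022  0.0014 -1.    ] w 61.8 t 5.62
-> [ 613.9 -332.4  164.3] -35.0 rows 6
xyz [[0.019, 0.036, 0.0], [0.019, 0.035, -0.001], [0.019, 0.036, 0.0], [0.019, 0.036, -0.001], [0.019, 0.036, 0.0], [0.019, 0.035, -0.001]] 
rot [[0, 0, np.float64(0.0)], [0, 0, np.float64(0.0)], [0, 0, np.float64(0.0)], [0, 0, np.float64(0.0)], [0, 0, np.float64(0.0)], [0, 0, np.float64(0.0)]]
```

Emit:
jog_arm(
  xyz=[
    [0.012,0.022,0],
    [0.02,0.04,0],
    [0.024,0.046,0],
    [0.024,0.046,0],
    [0.02,0.038,0],
    [0.012,0.022,0],
    [0,0,0],
    [0,0,0.02],
  ],
  rotation=[
    [0,0,0],
    [0,0,0],
    [0,0,0],
    [0,0,0],
    [0,0,0],
    [0,0,0],
    [0,0,0],
    [0,0,0],
  ],
  claw=[0.4,0.4,0.4,0.4,0.4,0.4,0.4,0.4],
)

```text
t: 6.62
ee_pos: [613.2, -335.7, 141.8]
orientation: [2.787, 1.449, -0.001]
ft_force: [0.1, -1.7, -2.3]
width: 61.6
gripper_force: 20.0
```

Emit:
jog_arm(
  xyz=[
    [0,0,0.035],
    [0,0,0.03],
    [0,0,0.015],
    [0,0,0.004],
    [0,0,0],
    [0,0,0],
  ],
  rotation=[
    [0,0,0],
    [0,0,0],
    [0,0,0],
    [0,0,0],
    [0,0,0],
    [0,0,0],
  ],
  claw=[0.4,0.4,0.4,0.4,0.4,0.4],
)

```text
t: 7.38
ee_pos: [614.6, -335.5, 60.2]
orientation: [2.785, 1.449, 0.002]
ft_force: [-0.4, -0.3, -2.2]
width: 61.4
gripper_force: 20.0
```

```bash
python3 plan.py; python3 - <<'E'
from h import *
for n in("scene","top"): 
    c,p,d=snap(n,3)
    for k in cons(p,"blue",200):
        print(n,k.reshape(-1,2).mean(0).round(),cv2.contourArea(k),circ(c,k,8),circ(c,k,96))
p=load("scene",3)[1][180:340,130:350];cv2.imwrite("pics/s3.png",cv2.resize(p,None,fx=3,fy=3)[:,:,::-1])
E
```

```text
now [ 614.6 -335.5   60.2] yaw -35.03 tiltZ [ 0.0022 -0.0011 -1.    ] w 61.4 t 7.38
scene [570.  98.] 6207.5 [675.6 830.5 374.9 385.9] [711.9 701.6 335.4 345.3]
```

Emit:
jog_arm(
  xyz=[
    [0.001,0,0.004],
    [0,0,0.002],
    [0,0,0.001],
    [0,0,0],
    [0,0,0],
  ],
  rotation=[
    [0,0,0],
    [0,0,0],
    [0,0,0],
    [0,0,0],
    [0,0,0],
  ],
  claw=[0.4,0.4,0.4,0.4,0.4],
)

```text
t: 8.1
ee_pos: [614.3, -334.2, 51.7]
orientation: [2.787, 1.45, -0.0]
ft_force: [-0.0, -0.6, -2.5]
width: 61.9
gripper_force: 20.0
```

Emit:
jog_arm(
  xyz=[
    [0,0,0.001],
    [0,0,0],
    [0,0,0],
  ],
  rotation=[
    [0,0,0],
    [0,0,0],
    [0,0,0],
  ],
  claw=[0.4,0.4,0.4],
)

```text
t: 8.48
ee_pos: [614.4, -334.3, 51.1]
orientation: [2.787, 1.45, 0.0]
ft_force: [-0.3, 0.2, 0.8]
width: 61.9
gripper_force: 20.0
```

Emit:
jog_arm(
  xyz=[
    [0,0,0],
    [0,0,0],
    [0,0,0],
    [0,0,-0.02],
    [0,0,-0.04],
    [0,0,-0.055],
    [0,0,-0.055],
  ],
  rotation=[
    [0,0,0],
    [0,0,0],
    [0,0,0],
    [0,0,0],
    [0,0,0],
    [0,0,0],
    [0,0,0],
  ],
  claw=[0.75,0.9,1,1,1,1,1],
)

```text
t: 9.35
ee_pos: [614.3, -334.3, 224.0]
orientation: [2.786, 1.449, 0.001]
ft_force: [1.1, 0.2, -0.0]
width: 91.7
gripper_force: 0.0
```

```bash
python3 - <<'E'
from h import *
c,p,d=snap("wrist",4)
h=cv2.cvtColor(p,cv2.COLOR_RGB2HSV);m=cv2.inRange(h,*HSV["blue"])
print([(circ(c,k,96),circ(c,k,8)) for k in cons(p,"blue",300)])
E
python3 plan.py "448,113,220,0,58"
```

```text
[(array([ 619. , -326.5,   64.6,   78.7]), array([ 607.8, -342. ,   84.5,  102.9]))]
now [ 618.  -336.7  233.5] yaw -35.05 tiltZ [ 0.0127 -0.0061 -0.9999] w 91.6 t 9.4
-> [448.4 113.2 220.5] -0.0 rows 9
xyz [[0.03, -0.044, 0.001], [0.033, -0.042, 0.002], [0.036, -0.04, 0.001], [0.038, -0.037, 0.002], [0.041, -0.034, 0.001], [0.043, -0.032, 0.002], [0.045, -0.029, 0.001], [0.047, -0.025, 0.002], [0.049, -0.022, 0.001]] 
rot [[0, 0, np.float64(-0.043)], [0, 0, np.float64(-0.044)], [0, 0, np.float64(-0.043)], [0, 0, np.float64(-0.043)], [0, 0, np.float64(-0.043)], [0, 0, np.float64(-0.044)], [0, 0, np.float64(-0.043)], [0, 0, np.float64(-0.043)], [0, 0, np.float64(-0.043)]]
```

View pics/wrist4.png

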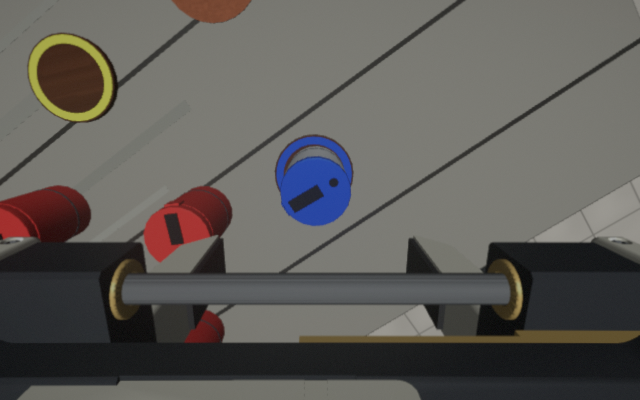

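The blue tumbler stands at (315,190) on its coaster, and the ring shows evenly on both sides. The yellow coaster is at (72,78). On to the yellow tumbler.

```bash
python3 plan.py "s:614.3,-334.7,220.7,-35" "448,113,221,0,55" | tail -3 | sed 's/np.float64//g'
```

```text
-> [448.2 112.7 220.7] 0.0 rows 9
xyz [[0.03, -0.044, 0.0], [0.033, -0.041, 0.0], [0.036, -0.039, 0.0], [0.038, -0.037, 0.0], [0.041, -0.034, 0.0], [0.043, -0.031, 0.0], [0.045, -0.028, 0.0], [0.047, -0.025, 0.0], [0.048, -0.022, 0.0]] 
rot [[0, 0, (-0.043)], [0, 0, (-0.043)], [0, 0, (-0.044)], [0, 0, (-0.043)], [0, 0, (-0.043)], [0, 0, (-0.043)], [0, 0, (-0.043)], [0, 0, (-0.044)], [0, 0, (-0.043)]]
```

Emit:
jog_arm(
  xyz=[
    [0.03,-0.044,0.0],
    [0.033,-0.041,0.0],
    [0.036,-0.039,0.0],
    [0.038,-0.037,0.0],
    [0.041,-0.034,0.0],
    [0.043,-0.031,0.0],
    [0.045,-0.028,0.0],
    [0.047,-0.025,0.0],
    [0.048,-0.022,0.0],
  ],
  rotation=[
    [0,0,-0.043],
    [0,0,-0.043],
    [0,0,-0.044],
    [0,0,-0.043],
    [0,0,-0.043],
    [0,0,-0.043],
    [0,0,-0.043],
    [0,0,-0.044],
    [0,0,-0.043],
  ],
  claw=[1,1,1,1,1,1,1,1,1],
)

```text
t: 10.52
ee_pos: [448.2, 114.9, 222.2]
orientation: [2.219, 2.222, 0.004]
ft_force: [0.1, 0.5, 1.2]
width: 91.5
gripper_force: 0.0
```

Emit:
jog_arm(
  xyz=[
    [0,0,0],
    [0,0,0],
    [0,0,0],
  ],
  rotation=[
    [0,0,0],
    [0,0,0],
    [0,0,0],
  ],
  claw=[1,1,1],
)

```text
t: 10.9
ee_pos: [449.1, 111.9, 221.2]
orientation: [2.225, 2.217, 0.001]
ft_force: [-0.4, 0.3, 0.1]
width: 91.9
gripper_force: 0.0
```

```bash
python3 plan.py;python3 - <<'E'
from h import *
for n in("wrist","top","scene"):
  c,p,d=snap(n,5)
  for col in("blue","yellow"):
    for k in cons(p,col,150):
      M=k.reshape(-1,2).mean(0).round();print(n,col,M,cv2.contourArea(k),circ(c,k,88),circ(c,k,96),circ(c,k,8))
E
```

```text
now [449.1 111.9 221.2] yaw -0.19 tiltZ [ 9.e-04 -2.e-04 -1.e+00] w 91.9 t 10.9
wrist yellow [326. 326.] 468.0 [460.6 -43.3  54.5  60.5] [460.3 -37.1  53.   58.9] [ 463.6 -105.2   69.4   77.1]
wrist yellow [310. 186.] 3630.5 [444.8 114.7  59.7  61.6] [444.9 116.6  58.1  59.9] [443.5  96.   76.   78.5]
top blue [457. 166.] 1256.5 [ 602.2 -316.6   73.8  104. ] [ 600.6 -314.1   73.1  103.1] [ 618.3 -342.5   80.3  113.2]
top yellow [262. 245.] 313.5 [444.4 100.   31.8  63.2] [444.2  98.9  31.5  62.7] [446.6 110.9  34.6  68.8]
top yellow [358. 235.] 1046.5 [ 460.9 -100.7   76.9   77. ] [ 460.5 -100.    76.2   76.4] [ 464.5 -107.5   83.7   83.8]
scene blue [241. 296.] 227.0 [ 653.2 -339.5   70.4   72.9] [ 657.1 -340.    69.6   72.2] [ 614.3 -333.8   77.8   80.7]
scene blue [232. 274.] 666.0 [ 615.  -333.6   60.4   63.4] [ 619.3 -334.3   59.7   62.8] [ 572.1 -327.4   66.8   70.2]
scene blue [569.  99.] 6233.0 [708.6 712.5 339.7 349.2] [711.9 700.7 336.1 345.5] [675.6 829.5 375.7 386.2]
scene yellow [289. 197.] 695.5 [ 521.2 -135.8   75.    76.2] [ 526.5 -138.5   74.2   75.4] [ 468.4 -108.6   82.9   84.3]
scene yellow [354. 133.] 322.5 [451.2 111.6  59.6  64.9] [457.2 106.2  59.   64.2] [391.  165.   65.9  71.8]
```

View pics/wrist5.png

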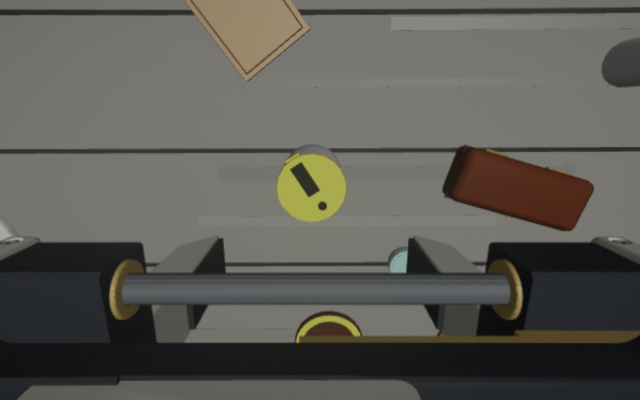

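The yellow lid is at (312,187), which gives about (445,114.5). The tin at (403,260) and the case at (517,188) are clear of the fingers.

Emit:
jog_arm(
  xyz=[
    [0.002,-0.003,0.04],
    [0,0,0.05],
    [0,0,0.045],
    [0,0,0.03],
    [0,0,0.013],
    [0,0,0],
    [0,0,0],
  ],
  rotation=[
    [0,0,0],
    [0,0,0],
    [0,0,0],
    [0,0,0],
    [0,0,0],
    [0,0,0],
    [0,0,0],
  ],
  claw=[1,1,1,1,1,1,1],
)

```text
t: 11.92
ee_pos: [446.4, 115.6, 43.8]
orientation: [2.222, 2.22, 0.003]
ft_force: [-0.1, 0.8, 0.4]
width: 91.5
gripper_force: 0.0
```

Emit:
jog_arm(
  xyz=[
    [0,0,0],
    [0,0,0],
    [0,0,0],
    [0,0,0],
    [0,0,0],
    [0,0,0],
  ],
  rotation=[
    [0,0,0],
    [0,0,0],
    [0,0,0],
    [0,0,0],
    [0,0,0],
    [0,0,0],
  ],
  claw=[0.8,0.7,0.6,0.5,0.4,0.4],
)

```text
t: 12.68
ee_pos: [445.4, 115.5, 43.0]
orientation: [-2.222, -2.221, -0.0]
ft_force: [-1.2, -1.1, 5.6]
width: 61.9
gripper_force: 20.0
```

Emit:
jog_arm(
  xyz=[
    [0,0,-0.02],
    [0,0,-0.04],
    [0,0,-0.04],
    [0,0,0],
    [0,0,0],
    [0,0,0],
  ],
  rotation=[
    [0,0,0],
    [0,0,0],
    [0,0,0],
    [0,0,0],
    [0,0,0],
    [0,0,0],
  ],
  claw=[0.4,0.4,0.4,0.4,0.4,0.4],
)

```text
t: 13.42
ee_pos: [444.0, 115.0, 141.2]
orientation: [-2.221, -2.22, 0.005]
ft_force: [-1.4, -0.1, -2.4]
width: 61.6
gripper_force: 20.0
```

Emit:
jog_arm(
  xyz=[
    [-0.02,0.002,0],
    [-0.04,0.004,0],
    [-0.052,0.005,0],
    [-0.052,0.005,0],
    [-0.04,0.003,0],
    [-0.02,0.002,0],
    [0,0,0],
    [0,0,0],
  ],
  rotation=[
    [0,0,0],
    [0,0,0],
    [0,0,0],
    [0,0,0],
    [0,0,0],
    [0,0,0],
    [0,0,0],
    [0,0,0],
  ],
  claw=[0.4,0.4,0.4,0.4,0.4,0.4,0.4,0.4],
)

```text
t: 14.42
ee_pos: [465.6, -107.4, 141.8]
orientation: [-2.219, -2.221, 0.001]
ft_force: [-1.2, -0.1, -2.5]
width: 61.8
gripper_force: 20.0
```

Emit:
jog_arm(
  xyz=[
    [0,0,0.02],
    [0,0,0.035],
    [0,0,0.02],
    [0,0,0.01],
    [0,0,0.003],
    [0,0,0.002],
    [0,0,0.001],
    [0,0,0],
    [0,0,0],
  ],
  rotation=[
    [0,0,0],
    [0,0,0],
    [0,0,0],
    [0,0,0],
    [0,0,0],
    [0,0,0],
    [0,0,0],
    [0,0,0],
    [0,0,0],
  ],
  claw=[0.4,0.4,0.4,0.4,0.4,0.4,0.4,0.4,0.4],
)

```text
t: 15.55
ee_pos: [466.5, -108.7, 52.0]
orientation: [2.222, 2.221, 0.001]
ft_force: [-0.2, -0.3, -2.8]
width: 61.8
gripper_force: 20.0
```

```bash
python3 plan.py;python3 - <<'E'
from h import *
c,p,d=snap("wrist",6)
for k in cons(p,"yellow",150):
    print(k.reshape(-1,2).mean(0).round(),cv2.contourArea(k),circ(c,k,8),circ(c,k,96))
E
```

```text
now [ 466.5 -108.7   52. ] yaw -0.02 tiltZ [ 6.e-04 -0.e+00 -1.e+00] w 61.8 t 15.55
[316. 320.] 4310.0 [ 466.2 -178.3   27.2  143.1] [ 466.4 -117.3   15.4   81.1]
[314. 220.] 7856.0 [ 466.  -111.4   83.1   86.4] [466.3 -79.4  47.1  49. ]
```

Emit:
jog_arm(
  xyz=[
    [0,0,0.001],
    [0,0,0],
    [0,0,0],
  ],
  rotation=[
    [0,0,0],
    [0,0,0],
    [0,0,0],
  ],
  claw=[0.4,0.4,0.4],
)

```text
t: 15.98
ee_pos: [466.4, -108.7, 51.0]
orientation: [2.222, 2.221, 0.0]
ft_force: [-2.7, 0.5, 3.4]
width: 61.5
gripper_force: 20.0
```

Emit:
jog_arm(
  xyz=[
    [0,0,0],
    [0,0,0],
    [0,0,0],
    [0,0,-0.02],
    [0,0,-0.045],
    [0,0,-0.05],
    [0,0,-0.04],
    [0,0,-0.02],
  ],
  rotation=[
    [0,0,0],
    [0,0,0],
    [0,0,0],
    [0,0,0],
    [0,0,0],
    [0,0,0],
    [0,0,0],
    [0,0,0],
  ],
  claw=[0.75,0.9,1,1,1,1,1,1],
)

```text
t: 16.98
ee_pos: [467.4, -108.8, 228.2]
orientation: [2.22, 2.219, 0.004]
ft_force: [1.1, 0.5, -0.4]
width: 92.2
gripper_force: 0.0
```

Emit:
jog_arm(
  xyz=[
    [0.03,0.009,0],
    [0.055,0.015,0],
    [0.055,0.015,0],
    [0.055,0.015,0],
    [0.055,0.015,0],
    [0.055,0.015,0],
    [0.055,0.015,0],
    [0.047,0.013,0],
    [0.03,0.008,0],
    [0,0,0],
  ],
  rotation=[
    [0,0,0],
    [0,0,0],
    [0,0,0],
    [0,0,0],
    [0,0,0],
    [0,0,0],
    [0,0,0],
    [0,0,0],
    [0,0,0],
    [0,0,0],
  ],
  claw=[1,1,1,1,1,1,1,1,1,1],
)

```text
t: 18.23
ee_pos: [585.3, 332.0, 224.7]
orientation: [-2.215, -2.225, 0.0]
ft_force: [0.3, 0.6, -0.4]
width: 91.4
gripper_force: 0.0
```

Emit:
jog_arm(
  xyz=[
    [0,0,0],
    [0,0,0],
  ],
  rotation=[
    [0,0,0],
    [0,0,0],
  ],
  claw=[1,1],
)

```text
t: 18.48
ee_pos: [586.7, 326.4, 225.8]
orientation: [2.224, 2.218, -0.001]
ft_force: [-0.1, 0.2, -0.1]
width: 91.7
gripper_force: 0.0
```

```bash
python3 plan.py;python3 - <<'E'
from h import *
for n in("wrist","top","scene"):
  c,p,d=snap(n,7)
  for col in("green","yellow"):
    for k in cons(p,col,150):
      M=k.reshape(-1,2).mean(0).round();print(n,col,M,cv2.contourArea(k),*[circ(c,k,z) for z in((52,65,78) if col=="green" else (8,96))])
c,p,d=load("top",0); print("sunscreen cap", ray(c,[[204,98]],105), "base",ray(c,[[211,106]],40))
E
```

```text
now [586.7 326.4 225.8] yaw -0.14 tiltZ [ 0.    -0.001 -1.   ] w 91.7 t 18.48
wrist green [314. 178.] 1449.0 [586.  328.7  43.3  43.8] [586.1 331.4  41.6  42.1] [586.1 334.1  40.   40.4]
top green [161. 184.] 258.5 [585.9 331.2  40.1  41.2] [583.6 326.3  39.6  40.7] [581.3 321.4  39.   40.1]
top yellow [359. 235.] 1060.0 [ 464.8 -108.    83.4   85.3] [ 460.7 -100.5   76.    77.7]
scene green [450. 137.] 160.0 [586.  334.5  41.3  51.9] [593.1 322.6  40.7  51. ] [600.3 310.7  40.   50.2]
scene green [612.  80.] 163.0 [725.2 967.6  33.9 145.2] [730.1 945.2  33.4 142.8] [734.9 922.9  32.8 140.4]
scene green [ 7. 89.] 594.0 [-462.  -622.6   85.8  437.1] [-437.6 -618.8   84.4  429.9] [-413.3 -615.1   83.   422.7]
scene green [592.  48.] 218.0 [ 590.1 1079.    42.9  331.3] [ 597.2 1054.9   42.2  325.9] [ 604.2 1030.7   41.5  320.4]
scene green [577.  31.] 364.0 [ 479.1 1169.9   51.   476.8] [ 487.9 1144.2   50.2  469. ] [ 496.8 1118.5   49.3  461.1]
scene green [543.  31.] 1201.5 [ 376.6 1068.   157.1  523. ] [ 387.1 1044.   154.5  514.4] [ 397.7 1020.   152.   505.8]
scene green [296.   8.] 716.5 [-220.   373.4  143.8  205.3] [-199.7  360.8  141.4  201.9] [-179.3  348.2  139.1  198.6]
scene yellow [289. 201.] 174.0 [ 467.1 -108.    78.9   80.6] [ 525.4 -138.    70.6   72.1]
scene yellow [286. 176.] 416.0 [407.3 -77.7  67.3  70.3] [ 471.8 -110.9   60.2   62.9]
sunscreen cap [[761.89573164 223.12873243 105.        ]] base [[767.34724321 224.81291408  40.        ]]
```

View pics/wrist7.png

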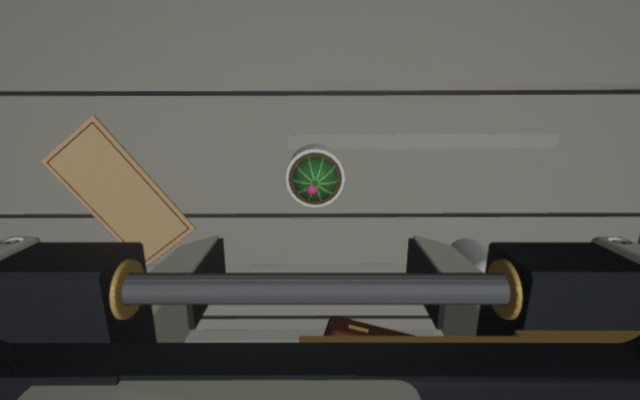

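The cactus pot rim is at (315,178), centred on about (586,329) at a height of 52. I'll grip the pot with the TCP at z of about 20, which keeps the gripper body clear of the plant. The yellow tumbler is on its coaster.

Emit:
jog_arm(
  xyz=[
    [0.002,0,0.03],
    [0,0,0.05],
    [0,0,0.05],
    [0,0,0.04],
    [0,0,0.02],
    [0,0,0.01],
    [0,0,0.005],
    [0,0,0],
    [0,0,0],
  ],
  rotation=[
    [0,0,0],
    [0,0,0],
    [0,0,0],
    [0,0,0],
    [0,0,0],
    [0,0,0],
    [0,0,0],
    [0,0,0],
    [0,0,0],
  ],
  claw=[1,1,1,1,1,1,1,1,1],
)

```text
t: 19.75
ee_pos: [587.3, 330.9, 22.1]
orientation: [2.221, 2.221, 0.003]
ft_force: [0.6, -0.5, -0.7]
width: 92.1
gripper_force: 0.0
```

Emit:
jog_arm(
  xyz=[
    [0,0,0],
    [0,0,0],
    [0,0,0],
    [0,0,0],
    [0,0,0],
    [0,0,0],
  ],
  rotation=[
    [0,0,0],
    [0,0,0],
    [0,0,0],
    [0,0,0],
    [0,0,0],
    [0,0,0],
  ],
  claw=[0.8,0.7,0.6,0.5,0.4,0.4],
  squeeze=22,
)

```text
t: 20.5
ee_pos: [586.3, 330.4, 20.7]
orientation: [-2.222, -2.221, 0.0]
ft_force: [-1.6, -1.1, 1.6]
width: 59.2
gripper_force: 22.0
```

Emit:
jog_arm(
  xyz=[
    [0,0,-0.02],
    [0,0,-0.04],
    [0,0,-0.05],
    [0,0,-0.02],
    [0,0,0],
    [0,0,0],
  ],
  rotation=[
    [0,0,0],
    [0,0,0],
    [0,0,0],
    [0,0,0],
    [0,0,0],
    [0,0,0],
  ],
  claw=[0.4,0.4,0.4,0.4,0.4,0.4],
)

```text
t: 21.25
ee_pos: [585.0, 329.5, 148.5]
orientation: [-2.221, -2.221, 0.006]
ft_force: [-1.2, 0.2, -3.8]
width: 59.7
gripper_force: 22.0
```

Emit:
jog_arm(
  xyz=[
    [-0.03,0.005,0],
    [-0.055,0.007,0],
    [-0.055,0.007,0],
    [-0.055,0.007,0],
    [-0.055,0.007,0],
    [-0.055,0.007,0],
    [-0.055,0.007,0],
    [-0.055,0.007,0],
    [-0.029,0.006,0],
    [0,0,0],
  ],
  rotation=[
    [0,0,0],
    [0,0,0],
    [0,0,0],
    [0,0,0],
    [0,0,0],
    [0,0,0],
    [0,0,0],
    [0,0,0],
    [0,0,0],
    [0,0,0],
  ],
  claw=[0.4,0.4,0.4,0.4,0.4,0.4,0.4,0.4,0.4,0.4],
)

```text
t: 22.5
ee_pos: [644.3, -118.7, 147.9]
orientation: [-2.228, -2.213, 0.007]
ft_force: [0.6, 0.6, -3.0]
width: 59.8
gripper_force: 22.0
```

Emit:
jog_arm(
  xyz=[
    [0,0,0.02],
    [0,0,0.04],
    [0,0,0.03],
    [0,0,0.01],
    [0,0,0],
    [0,0,0],
  ],
  rotation=[
    [0,0,0],
    [0,0,0],
    [0,0,0],
    [0,0,0],
    [0,0,0],
    [0,0,0],
  ],
  claw=[0.4,0.4,0.4,0.4,0.4,0.4],
)

```text
t: 23.25
ee_pos: [647.4, -113.3, 51.8]
orientation: [2.22, 2.221, 0.002]
ft_force: [-0.3, 0.4, -3.3]
width: 59.7
gripper_force: 22.0
```

```bash
python3 plan.py;python3 - <<'E'
from h import *
c,p,d=snap("wrist",8)
for k in cons(p,"terra",800):
    print(k.reshape(-1,2).mean(0).round(),cv2.contourArea(k),circ(c,k,12),cv2.boundingRect(k))
E
```

```text
now [ 647.4 -113.3   51.8] yaw 0.02 tiltZ [ 2.1e-03 -1.0e-04 -1.0e+00] w 59.7 t 23.25
[313. 197.] 6431.0 [ 646.1 -104.7   71.5   86.5] (237, 152, 153, 91)
```

View pics/wrist8.png

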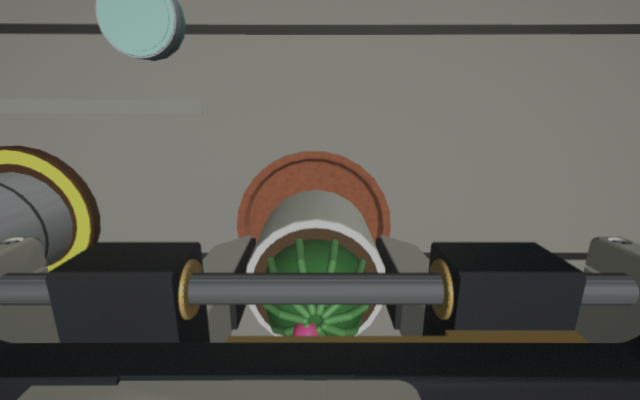

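```bash
python3 - <<'E'
from h import *
c,p,d=load("wrist",8)
print(ray(c,[[314,152],[237,220],[390,220]],12).round(1))
k=max(cons(p,"terra",800),key=cv2.contourArea).reshape(-1,2)
q=k[k[:,1]<195];P=ray(c,q,12)[:,:2]
A=np.c_[2*P,np.ones(len(P))];s=np.linalg.lstsq(A,(P**2).sum(1),rcond=None)[0]
print(s[:2],np.sqrt(s[2]+s[0]**2+s[1]**2))
E
```

```text
[[ 646.5  -67.4   12. ]
 [ 599.1 -109.1   12. ]
 [ 693.2 -109.2   12. ]]
[645.87018874 -89.27848956] 26.233128234596695
```

The wrist view shows the pot (316,270) held over the saucer, whose top edge is at (314,152) and sides at 237 and 390. That puts the saucer centre at about (646.2,-115), aligned with the pot.

Emit:
jog_arm(
  xyz=[
    [0,0,0.012],
    [0,0,0.007],
    [0,0,0.003],
    [0,0,0.002],
    [0,0,0],
    [0,0,0],
  ],
  rotation=[
    [0,0,0],
    [0,0,0],
    [0,0,0],
    [0,0,0],
    [0,0,0],
    [0,0,0],
  ],
  claw=[0.4,0.4,0.4,0.4,0.4,0.4],
)

```text
t: 24.05
ee_pos: [646.5, -113.7, 26.9]
orientation: [2.222, 2.221, 0.0]
ft_force: [-0.2, -0.2, -3.1]
width: 59.4
gripper_force: 22.0
```

Emit:
jog_arm(
  xyz=[
    [0,0,0.001],
    [0,0,0],
    [0,0,0],
  ],
  rotation=[
    [0,0,0],
    [0,0,0],
    [0,0,0],
  ],
  claw=[0.4,0.4,0.4],
)

```text
t: 24.42
ee_pos: [646.3, -113.7, 25.7]
orientation: [-2.222, -2.221, -0.0]
ft_force: [0.6, 0.0, -3.2]
width: 59.2
gripper_force: 22.0
```

Emit:
jog_arm(
  xyz=[
    [0,0,0.001],
    [0,0,0],
    [0,0,0],
  ],
  rotation=[
    [0,0,0],
    [0,0,0],
    [0,0,0],
  ],
  claw=[0.4,0.4,0.4],
)

```text
t: 24.8
ee_pos: [646.3, -113.6, 25.7]
orientation: [-2.222, -2.221, -0.0]
ft_force: [-3.3, 0.7, 5.3]
width: 59.7
gripper_force: 22.0
```

Emit:
jog_arm(
  xyz=[
    [0,0,0],
    [0,0,0],
    [0,0,0],
    [0,0,-0.02],
    [0,0,-0.04],
    [0,0,-0.05],
    [0,0,-0.05],
    [0,0,-0.04],
    [0,0,0],
  ],
  rotation=[
    [0,0,0],
    [0,0,0],
    [0,0,0],
    [0,0,0],
    [0,0,0],
    [0,0,0],
    [0,0,0],
    [0,0,0],
    [0,0,0],
  ],
  claw=[0.75,0.9,1,1,1,1,1,1,1],
)

```text
t: 25.92
ee_pos: [649.3, -114.2, 231.1]
orientation: [2.216, 2.215, 0.01]
ft_force: [0.6, -0.5, 0.5]
width: 91.8
gripper_force: 0.0
```

```bash
python3 plan.py "s:646.2,-114.3,224.7,0" "672,95,225,73,40"|sed 's/np.float64//g'; python3 - <<'E'
from h import *
c,p,d=load("top",7)
h=cv2.cvtColor(p,cv2.COLOR_RGB2HSV);m=cv2.inRange(h,(0,110,25),(14,255,170));m[:,:230]=0;m[:,310:]=0;m[:100]=0;m[200:]=0
k=max(cv2.findContours(m,0,1)[0],key=cv2.contourArea);print(rect(c,k,20),rect(c,k,40))
c,p,d=load("scene",7)
for k in cons(p,"brown",900):
    if 380<k[:,0,0].mean()<430: print(rect(c,k,20))
E
```

```text
now [ 649.3 -114.2  231.1] yaw -0.03 tiltZ [ 0.0099 -0.0013 -1.    ] w 91.8 t 25.93
-> [671.7  94.6 224.7] 73.0 rows 9
xyz [[0.023, 0.003, 0.0], [0.023, 0.006, 0.0], [0.021, 0.009, 0.0], [0.02, 0.012, 0.0], [0.018, 0.015, 0.0], [0.016, 0.018, 0.0], [0.013, 0.019, 0.0], [0.011, 0.021, 0.0], [0.007, 0.022, 0.0]] 
rot [[0, 0, (-0.09)], [0, 0, (-0.09)], [0, 0, (-0.09)], [0, 0, (-0.09)], [0, 0, (-0.091)], [0, 0, (-0.09)], [0, 0, (-0.09)], [0, 0, (-0.09)], [0, 0, (-0.09)]]
[664.9 100.4  58.  139.   73.7] [659.9  97.8  56.9 136.1  73.7]
[666.  104.7  57.9 152.6  74.5]
```

Emit:
jog_arm(
  xyz=[
    [0.023,0.003,0.0],
    [0.023,0.006,0.0],
    [0.021,0.009,0.0],
    [0.02,0.012,0.0],
    [0.018,0.015,0.0],
    [0.016,0.018,0.0],
    [0.013,0.019,0.0],
    [0.011,0.021,0.0],
    [0.007,0.022,0.0],
    [0,0,0],
  ],
  rotation=[
    [0,0,-0.09],
    [0,0,-0.09],
    [0,0,-0.09],
    [0,0,-0.09],
    [0,0,-0.091],
    [0,0,-0.09],
    [0,0,-0.09],
    [0,0,-0.09],
    [0,0,-0.09],
    [0,0,0],
  ],
  claw=[1,1,1,1,1,1,1,1,1,1],
)

```text
t: 27.18
ee_pos: [671.1, 98.0, 224.4]
orientation: [-0.461, -3.106, -0.002]
ft_force: [-0.4, -0.5, -1.1]
width: 91.7
gripper_force: 0.0
```

Emit:
jog_arm(
  xyz=[
    [0,0,0],
    [0,0,0],
  ],
  rotation=[
    [0,0,0],
    [0,0,0],
  ],
  claw=[1,1],
)

```text
t: 27.42
ee_pos: [671.9, 93.2, 224.6]
orientation: [-0.471, -3.106, 0.002]
ft_force: [-0.4, -0.3, -0.4]
width: 91.5
gripper_force: 0.0
```

```bash
python3 plan.py; python3 - <<'E'
from h import *
c,p,d=snap("wrist",9)
h=cv2.cvtColor(p,cv2.COLOR_RGB2HSV);m=cv2.inRange(h,(0,110,25),(14,255,170));m[240:]=0
k=max(cv2.findContours(m,0,1)[0],key=cv2.contourArea);print(cv2.boundingRect(k),rect(c,k,20),rect(c,k,36),rect(c,k,40))
E
```

```text
now [671.9  93.2 224.6] yaw 72.77 tiltZ [-2.0e-04 -1.1e-03 -1.0e+00] w 91.5 t 27.43
(290, 100, 57, 133) [665.6  97.6  58.5 143.   74.1] [662.8  98.3  55.9 136.7  74.1] [662.2  98.5  55.3 135.1  74.1]
```

View pics/wrist9.png

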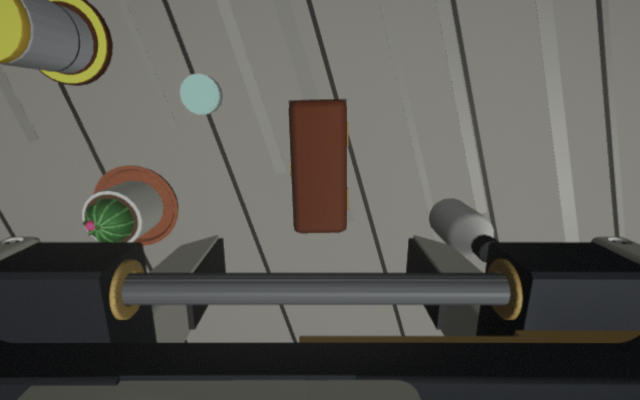

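The case spans (290–347, 100–233), centred on about (663.5,98) with its closing line at 74°. The sunscreen (465,225) is outside the gripper's footprint. The cactus stands in its saucer at (130,205).

Emit:
jog_arm(
  xyz=[
    [0.009,0.001,0.04],
    [0,0,0.05],
    [0,0,0.05],
    [0,0,0.04],
    [0,0,0.02],
    [0,0,0.012],
    [0,0,0.006],
    [0,0,0],
    [0,0,0],
  ],
  rotation=[
    [0,0,-0.012],
    [0,0,0],
    [0,0,0],
    [0,0,0],
    [0,0,0],
    [0,0,0],
    [0,0,0],
    [0,0,0],
    [0,0,0],
  ],
  claw=[1,1,1,1,1,1,1,1,1],
)

```text
t: 28.6
ee_pos: [664.5, 99.0, 8.0]
orientation: [0.436, 3.109, 0.001]
ft_force: [0.8, -0.8, 1.2]
width: 92.0
gripper_force: 0.0
```

Emit:
jog_arm(
  xyz=[
    [0,0,0],
    [0,0,0],
    [0,0,0],
    [0,0,0],
    [0,0,0],
    [0,0,0],
  ],
  rotation=[
    [0,0,0],
    [0,0,0],
    [0,0,0],
    [0,0,0],
    [0,0,0],
    [0,0,0],
  ],
  claw=[0.8,0.7,0.6,0.5,0.4,0.4],
  squeeze=18,
)

```text
t: 29.35
ee_pos: [663.6, 98.8, 6.7]
orientation: [-0.436, -3.111, -0.0]
ft_force: [-0.6, -0.2, 1.1]
width: 57.7
gripper_force: 18.0
```

Emit:
jog_arm(
  xyz=[
    [0,0,-0.02],
    [0,0,-0.04],
    [0,0,-0.05],
    [0,0,-0.03],
    [0,0,0],
    [0,0,0],
    [0,0,0],
  ],
  rotation=[
    [0,0,0],
    [0,0,0],
    [0,0,0],
    [0,0,0],
    [0,0,0],
    [0,0,0],
    [0,0,0],
  ],
  claw=[0.4,0.4,0.4,0.4,0.4,0.4,0.4],
)

```text
t: 30.22
ee_pos: [662.2, 98.5, 144.8]
orientation: [-0.435, -3.108, 0.002]
ft_force: [-0.5, 0.7, -1.0]
width: 57.7
gripper_force: 18.0
```

```bash
python3 plan.py "s:662.9,98.2,146.7,74.1" "580,180,147,60,50" "363,299.6,147,37,50" |sed 's/np.float64//g'; python3 - <<'E'
from h import *
c,p,d=snap("wrist",10)
h=cv2.cvtColor(p,cv2.COLOR_RGB2HSV);m=cv2.inRange(h,(0,110,15),(14,255,170))
for k in cv2.findContours(m,0,1)[0]:
    if cv2.contourArea(k)>1500: print(cv2.boundingRect(k),rect(c,k,172),rect(c,k,180))
E
```

```text
now [662.2  98.5 144.8] yaw 74.05 tiltZ [-3.4e-03 -5.0e-04 -1.0e+00] w 57.7 t 30.23
-> [580.  179.7 146.7] 60.0 rows 3
-> [363.2 299.2 146.7] 37.0 rows 8
xyz [[0.034, 0.019, 0.0], [0.035, 0.015, 0.0], [0.037, 0.013, 0.0], [0.05, -0.001, 0.0], [0.049, -0.005, 0.0], [0.049, -0.009, 0.0], [0.048, -0.012, 0.0], [0.046, -0.017, 0.0]] 
rot [[0, 0, (0.052)], [0, 0, (0.052)], [0, 0, (0.053)], [0, 0, (0.051)], [0, 0, (0.051)], [0, 0, (0.051)], [0, 0, (0.051)], [0, 0, (0.051)]]
(251, 305, 130, 31) [680.8  92.5  57.1  15.2  74.1] [675.6  94.1  53.6  14.3  74.1]
(36, 188, 105, 55) [607.5  18.6  42.1  19.4  59.1] [606.7  24.6  39.5  18.2  59.1]
(242, 113, 148, 160) [626.8 107.9  57.4  65.5  74.1] [624.8 108.5  53.9  61.5  74.1]
```

View pics/wrist10.png

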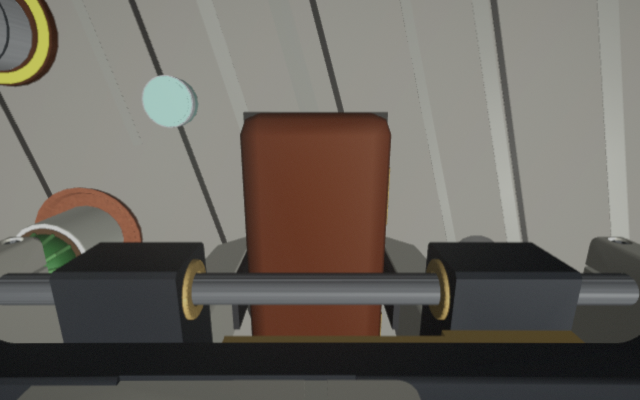

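The case is held level, its red top spanning columns 242–390 and its visible end at row 113. The clear side margins are even. I'll work out its lengthwise offset in the grip from that end.

```bash
python3 - <<'E'
from h import *
c,p,d=load("wrist",10)
R=np.array(c["R"]);C=-R.T@np.array(c["t"]);a=np.radians(74.05);X=np.array([-np.sin(a),np.cos(a)]);Y=np.array([np.cos(a),np.sin(a)])
T=np.array([662.2,98.5]);print("cam along X",(C[:2]-T)@X,C[2])
for z in(140,148,160,172,180): 
    q=ray(c,[[316,113],[316,118]],z)[:,:2]-T;print(z,(q@X).round(1),(q@Y).round(1))
print([(v,p[v,316].tolist(),round(float(d[v,316]),1)) for v in range(108,150,3)])
E
```

```text
cam along X 70.85309226775064 304.1701101454085
140 [69.1 66.8] [-0.5 -0.5]
148 [69.2 67. ] [-0.5 -0.5]
160 [69.3 67.3] [-0.5 -0.5]
172 [69.4 67.6] [-0.5 -0.5]
180 [69.5 67.8] [-0.5 -0.5]
[(108, [144, 145, 138], 292.9), (111, [128, 129, 122], 291.6), (114, [57, 36, 30], 127.6), (117, [71, 41, 30], 125.1), (120, [83, 46, 34], 123.2), (123, [86, 47, 33], 123.3), (126, [90, 51, 36], 123.5), (129, [95, 54, 37], 122.2), (132, [102, 60, 42], 123.3), (135, [109, 65, 46], 122.9), (138, [109, 65, 45], 123.0), (141, [108, 63, 43], 123.7), (144, [108, 63, 44], 123.5), (147, [109, 63, 45], 125.1)]
```

Emit:
jog_arm(
  xyz=[
    [0.034,0.019,0.0],
    [0.035,0.015,0.0],
    [0.037,0.013,0.0],
    [0.05,-0.001,0.0],
    [0.049,-0.005,0.0],
    [0.049,-0.009,0.0],
    [0.048,-0.012,0.0],
    [0.023,-0.008,0.0],
    [0.023,-0.009,0],
    [0,0,0],
  ],
  rotation=[
    [0,0,0.052],
    [0,0,0.052],
    [0,0,0.053],
    [0,0,0.051],
    [0,0,0.051],
    [0,0,0.051],
    [0,0,0.051],
    [0,0,0.051],
    [0,0,0],
    [0,0,0],
  ],
  claw=[0.4,0.4,0.4,0.4,0.4,0.4,0.4,0.4,0.4,0.4],
)

```text
t: 31.52
ee_pos: [362.8, 302.7, 146.1]
orientation: [-1.396, -2.813, 0.002]
ft_force: [0.4, 0.9, -1.3]
width: 58.3
gripper_force: 18.0
```

Emit:
jog_arm(
  xyz=[
    [0,0,0.02],
    [0,0,0.03],
    [0,0,0.02],
    [0,0,0],
    [0,0,0],
    [0,0,0],
  ],
  rotation=[
    [0,0,0],
    [0,0,0],
    [0,0,0],
    [0,0,0],
    [0,0,0],
    [0,0,0],
  ],
  claw=[0.4,0.4,0.4,0.4,0.4,0.4],
)

```text
t: 32.28
ee_pos: [365.8, 302.2, 77.6]
orientation: [1.403, 2.81, 0.002]
ft_force: [0.7, 0.1, -2.0]
width: 57.5
gripper_force: 18.0
```

```bash
python3 plan.py; python3 - <<'E'
from h import *
c,p,d=snap("wrist",11)
for k in cons(p,"tan",300): print(cv2.boundingRect(k),cv2.contourArea(k))
c,p,d=load("wrist",7)
for k in cons(p,"tan",1000): print("w7",cv2.boundingRect(k),rect(c,k,4))
E
```

```text
now [365.8 302.2  77.6] yaw 36.95 tiltZ [ 0.0014  0.0011 -1.    ] w 57.5 t 32.27
(182, 261, 22, 58) 541.5
(245, 90, 129, 23) 2787.5
w7 (41, 115, 154, 151) [360.8 299.1  85.2 164.5  36.7]
```

View pics/wrist11.png

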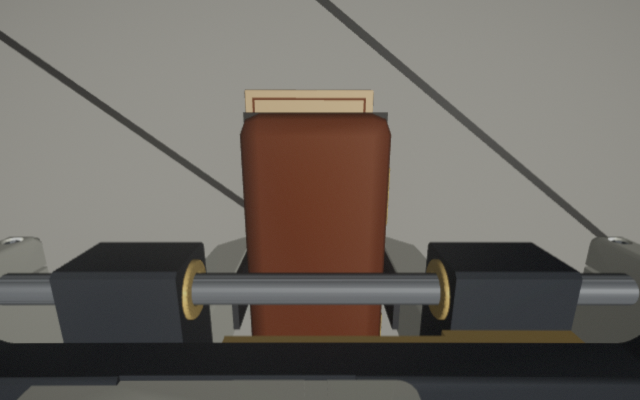

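```bash
python3 plan.py; python3 - <<'E'
from h import *
c,p,d=load("wrist",11)
k=max(cons(p,"tan",300),key=cv2.contourArea).reshape(-1,2)
t=k[(k[:,1]<94)&(k[:,0]>252)&(k[:,0]<366)];P=ray(c,t,4)[:,:2]
vx,vy,x0,y0=cv2.fitLine(P.astype(np.float32),2,0,.01,.01).ravel();print("end dir deg",np.degrees(np.arctan2(vy,vx)))
co=ray(c,[[245,90],[374.5,90.5],[k[k[:,1]>100][:,0].min(),105],[k[k[:,1]>100][:,0].max(),105]],4)[:,:2]
a=np.radians(36.95);X=np.array([-np.sin(a),np.cos(a)]);Y=np.array([np.cos(a),np.sin(a)])
R=np.array(c["R"]);C=(-R.T@np.array(c["t"]))[:2]
print("rel cam X",((co-C)@X).round(1),"Y",((co-C)@Y).round(1))
m=co[:2].mean(0);print("len",np.linalg.norm(co[0]-co[1]),"centre",m-82*X,"cam",C)
e=ray(c,[[316,113]],90)[:,:2];print("case end rel cam",(e-C)@X,(e-C)@Y)
E
```

```text
now [365.7 302.2  77.6] yaw 36.96 tiltZ [ 0.0014  0.0011 -1.    ] w 57.9 t 32.33
end dir deg 36.933353
rel cam X [10.9 10.6  1.5  1.5] Y [-45.8  38.3 -46.4  37. ]
len 84.10520979454704 centre [362.58955616 299.57917682] cam [322.77697043 358.81338607]
case end rel cam [-2.2352777] [0.16630541]
```

The mat's end edge is at row 90, columns 245–374, which puts its centre at about (362.6,299.6) and its yaw at 36.9°. The case needs a shift of +1 mm in tool x and -4 mm in tool y.

Emit:
jog_arm(
  xyz=[
    [0.001,-0.004,0],
    [0,0,0.02],
    [0,0,0.02],
    [0,0,0.014],
    [0,0,0.006],
    [0,0,0.003],
    [0,0,0],
    [0,0,0],
    [0,0,0],
  ],
  rotation=[
    [0,0,0],
    [0,0,0],
    [0,0,0],
    [0,0,0],
    [0,0,0],
    [0,0,0],
    [0,0,0],
    [0,0,0],
    [0,0,0],
  ],
  claw=[0.4,0.4,0.4,0.4,0.4,0.4,0.4,0.4,0.4],
)

```text
t: 33.45
ee_pos: [361.4, 300.4, 14.1]
orientation: [1.402, 2.811, 0.001]
ft_force: [0.0, -0.4, -1.7]
width: 58.0
gripper_force: 18.0
```

```bash
python3 plan.py; python3 - <<'E'
from h import *
c,p,d=snap("wrist",12)
k=max(cons(p,"tan",300),key=cv2.contourArea).reshape(-1,2);print(k.min(0),k.max(0))
co=ray(c,[[k[:,0].min(),k[:,1].min()],[k[:,0].max(),k[:,1].min()]],4)[:,:2]
a=np.radians(36.95);X=np.array([-np.sin(a),np.cos(a)]);Y=np.array([np.cos(a),np.sin(a)])
T=np.array(sensors.sense()["ee_pos"][:2])
print("mat end rel TCP X",((co-T)@X).round(1),"Y",((co-T)@Y).round(1))
E
```

```text
now [361.4 300.4  14.1] yaw 36.97 tiltZ [ 6.e-04  5.e-04 -1.e+00] w 58.0 t 33.45
[228  85] [405 238]
mat end rel TCP X [81.3 81.3] Y [-41.6  41.7]
```

Y is centred, and X is within 0.1 mm given the -0.7 mm offset in the grip. Lowering now.

Emit:
jog_arm(
  xyz=[
    [0,0,0.002],
    [0,0,0],
    [0,0,0.001],
    [0,0,0],
    [0,0,0],
  ],
  rotation=[
    [0,0,0],
    [0,0,0],
    [0,0,0],
    [0,0,0],
    [0,0,0],
  ],
  claw=[0.4,0.4,0.4,0.4,0.4],
)

```text
t: 34.12
ee_pos: [361.1, 300.2, 10.7]
orientation: [-1.402, -2.811, 0.0]
ft_force: [-0.3, 0.0, -2.0]
width: 57.8
gripper_force: 18.0
```

Emit:
jog_arm(
  xyz=[
    [0,0,0.001],
    [0,0,0],
    [0,0,0],
  ],
  rotation=[
    [0,0,0],
    [0,0,0],
    [0,0,0],
  ],
  claw=[0.4,0.4,0.4],
)

```text
t: 34.5
ee_pos: [361.2, 300.2, 10.6]
orientation: [1.402, 2.811, -0.0]
ft_force: [-2.1, -2.3, 10.7]
width: 57.4
gripper_force: 18.0
```

Contact. Release, rise straight up and check everything.

Emit:
jog_arm(
  xyz=[
    [0,0,0],
    [0,0,0],
    [0,0,0],
    [0,0,-0.02],
    [0,0,-0.04],
    [0,0,-0.05],
    [0,0,-0.05],
    [0,0,-0.03],
    [0,0,0],
    [0,0,0],
  ],
  rotation=[
    [0,0,0],
    [0,0,0],
    [0,0,0],
    [0,0,0],
    [0,0,0],
    [0,0,0],
    [0,0,0],
    [0,0,0],
    [0,0,0],
    [0,0,0],
  ],
  claw=[0.75,0.9,1,1,1,1,1,1,1,1],
)

```text
t: 35.75
ee_pos: [360.7, 299.7, 198.9]
orientation: [-1.402, -2.811, 0.002]
ft_force: [0.8, -0.0, 0.6]
width: 91.9
gripper_force: 0.0
```

Emit:
jog_arm(
  xyz=[
    [-0.01,-0.03,0],
    [-0.01,-0.03,0],
    [-0.04,0,-0.04],
    [-0.04,0,-0.04],
    [0,0,0],
    [0,0,0],
  ],
  rotation=[
    [0,0,0],
    [0,0,0],
    [0,0,0],
    [0,0,0],
    [0,0,0],
    [0,0,0],
  ],
  claw=[1,1,1,1,1,1],
)

```text
t: 36.5
ee_pos: [372.2, 184.2, 278.0]
orientation: [-1.402, -2.809, 0.003]
ft_force: [-0.5, 0.1, 0.1]
width: 92.3
gripper_force: 0.0
```

```bash
python3 plan.py; python3 - <<'E'
from h import *
ims=[]
for n in("wrist","scene","top"):
  c,p,d=snap(n,13)
  for col in("blue","yellow","tan","terra"):
    for k in cons(p,col,120):
      M=k.reshape(-1,2).mean(0).round()
      if col=="tan": print(n,col,M,rect(c,k,4),rect(c,k,40))
      else: print(n,col,M,cv2.contourArea(k),circ(c,k,8),circ(c,k,96))
  h=cv2.cvtColor(p,cv2.COLOR_RGB2HSV);m=cv2.inRange(h,(0,110,15),(14,255,175))
  for k in cv2.findContours(m,0,1)[0]:
    if cv2.contourArea(k)>700: print(n,"case?",k.reshape(-1,2).mean(0),rect(c,k,44),rect(c,k,30))
E
```

```text
now [372.2 184.2 278. ] yaw 36.97 tiltZ [-0.0029 -0.001  -1.    ] w 92.3 t 36.5
wrist yellow [247. 339.] 190.0 [444.1 -82.7  15.5  57.2] [420.7 -16.4  12.3  45.5]
wrist tan [518. 294.] [710.  208.1  11.   74.   44.5] [678.4 210.8  10.1  67.9  44.5]
wrist tan [115. 294.] [ 252.6 -136.    16.4   80.9   29.4] [ 259.  -104.7   15.    74.2   29.4]
wrist tan [368.  79.] [361.3 299.2  83.8 163.4  36.8] [358.7 294.3  76.8 149.8  36.8]
wrist terra [382.  79.] 1896.0 [365.7 323.7  22.5 183.7] [358.3 306.8  17.9 146. ]
wrist case? [365.23660714  66.94419643] [356.9 296.2  66.8 135.4  37. ] [357.9 298.1  69.1 140.2  37. ]
scene blue [241. 296.] 226.0 [ 614.5 -333.8   77.8   80.4] [ 657.2 -340.    69.6   71.9]
scene blue [232. 274.] 667.0 [ 572.1 -327.3   66.9   70.1] [ 619.3 -334.2   59.9   62.7]
scene blue [569.  98.] 6209.5 [675.  830.3 375.3 386.8] [711.4 701.5 335.8 346. ]
scene yellow [289. 201.] 174.0 [ 467.1 -108.    78.9   80.6] [ 525.4 -138.    70.6   72.1]
scene yellow [286. 176.] 417.5 [407.5 -77.8  67.2  70.4] [ 472.  -111.    60.2   63. ]
scene tan [382. 114.] [364.7 298.8  83.9 163
[... 1346 characters left out ...]
96.5 -244.5   56.4   71.6] [ 945.1 -224.8   51.4   65.3]
top terra [214.   3.] 152.5 [1038.9  228.7   25.4   57.7] [983.7 206.2  23.2  52.5]
top case? [480.95041322 316.63636364] [ 279.1 -365.2   91.    63.9   76.8] [ 277.  -370.2   92.4   64.8   76.8]
top case? [406.69892473 286.61290323] [ 347.  -205.3   71.9   63.8   86.9] [ 346.  -208.    72.9   64.8   86.9]
top case? [503.20168067 272.38655462] [ 373.5 -420.3   93.4   62.4   88.7] [ 372.8 -426.1   94.8   63.3   88.7]
top case? [445.31428571 223.45714286] [ 486.7 -300.9   82.5   62.2   88.7] [ 487.7 -305.    83.7   63.1   88.7]
top case? [631.45528455 172.1504065 ] [ 583.  -706.5   60.4  255.5   83.4] [ 585.4 -716.5   61.3  259.2   83.4]
```

View pics/scene13.png

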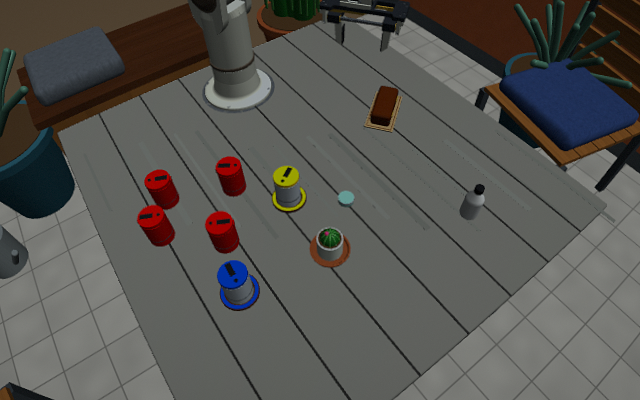

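View pics/wrist13.png

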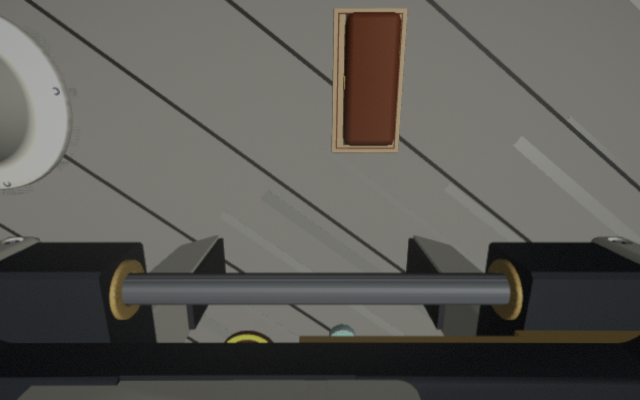

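```bash
python3 - <<'E'
from h import *
c,p,d=load("wrist",13)
h=cv2.cvtColor(p,cv2.COLOR_RGB2HSV);m=cv2.inRange(h,(0,110,15),(14,255,175));m=cv2.morphologyEx(m,cv2.MORPH_OPEN,np.ones((9,9)))
k=max(cv2.findContours(m,0,1)[0],key=cv2.contourArea);print(cv2.boundingRect(k))
for z in(20,30,36,44):print(z,rect(c,k,z))
E
```

```text
(345, 12, 57, 133)
20 [362.1 302.1  61.9 143.7  36.8]
30 [361.3 300.7  60.4 140.2  36.8]
36 [360.8 299.8  59.5 138.1  36.8]
44 [360.2 298.6  58.3 135.4  36.8]
```

The case is centred on the mat to within about 1 mm and squarely aligned. The tumblers and the cactus stand centred too, and the tin, bottle and reds haven't moved.

```bash
python3 -c "
from rig import bot
print(bot.sign_off())"
```

```text
the job is handed in; nothing more can be done
None
```

The job is handed in after about 37 s of robot time: both tumblers, the cactus and the sunglasses case each stand centred on their places (the case measured about 1 mm off, the others a few mm at most), and the tin, the sunscreen and the red tumblers were left alone.

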